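# Change the part in a hinged drill jig and lock it

## Robot

A 7-joint arm with a two-finger parallel gripper is mounted at the origin on a cart in front of the work surface, level with it; the furniture and walls round the work are solid. World frame = base frame: x ahead of the robot, y to its left, z up, the work surface at z = 0. Lengths are in m, angles in rad, forces in N, time in s.
With the tool pointing down it reaches from about 0.425 to 1.025 m from the base axis. Payload 9.4 kg.
Tool frame: the origin (TCP) lies at the very end of the fingers, on their centre line; the grasp point (between the pads) lies 19 mm behind it; z points along the fingers, y is the line along which they close (so a half turn about z gives the same grasp; the last joint's range is limited). The gripper opens to 93 mm and grips with 3 to 60 N. Pads are 15 mm wide; open, the fingers measure 128 mm over their backs; the gripper's body (75 mm by 188 mm) begins 65 mm behind the grasp point.
Start: joints at [-1.204, 0.599, -0.003, 1.599, 0.002, 0.943, -0.08], TCP at [0.311, 0.655, 0.219] pointing down, gripper open.
Joint ranges: [-2.57, 2.57], [-0.35, 1.97], [-1.29, 1.29], [0.11, 2.56], [-1.05, 4.19], [0.11, 1.86], [-2.63, 2.63]. Speed limits (rad/s): [2.22, 2.22, 3.01, 3.01, 3.14, 3.14, 3.14].

## Interface

Orientations are given as a unit quaternion [x, y, z, w].
In Python, from cell import readout, cams, robot gives the robot as it stands.
- The arm moves only by the tool servo_tool, never from a script. Its argument "targets" is a list of rows, each a list of 7 numbers: the shift along the tool's x, y, z in m, then the turn, a rotation vector about the tool's x, y, z in degrees, then the closure, from -1 (fully open) to 1 (shut). In form: [[dx, dy, dz, ax, ay, az, claw], ...]. A call has 1 to 5 rows; each row shifts and turns the commanded pose from where the row before left it, along the tool's axes as they then stand; what a row does not reach is not made up. A row lasts 1/8 s, in which the tool goes at most 62.5 mm and 10.7 degrees, less where a joint would pass 70% of its speed; a pose out of reach is approached as far as the arm can. A call is refused whole if a number of a shift passes 0.0625 or a number of a turn 10.7, either way. A call with a gripper value outside its range is refused whole. The fingers move at their own pace and stop on an object; the grip force is fixed at half the most. Time passes only in rows, so rows that do not move let the fingers close. It gives the time, the measured TCP pose, the force, the opening and the grip force at its end, in the units of the state.
- readout.read_state(): the state, without advancing time (a new reading comes with each control period).
- cams.read_camera(name): name is "scene" or "top" or "wrist"; returns a dict with "image" (384x512x3 uint8, blue, green, red), "intrinsics" (3x3 intrinsics, pixels), "R" (3x3) and "t" (3): a world point X has camera coordinates R X + t. Camera axes: x right, y down, z forward; pixel columns grow to the right and rows downward; lengths in m; the calibration is good to about 2 mm. A picture is of the moment at which its call begins. There is no depth.
- robot.close_job(): hands the job in; it is judged then, once.
The state is a dict: "clock": time; "qpos": joint angles; "qd": joint speeds; "joint_efforts": joint torques, N m; "ee_pos": TCP position; "tcp_rot": TCP orientation; "contact_force": force on the tool from outside, world axes, zero at the start; "wrist_torque": the same for the moment, N m; "width": opening from 0.0 (shut) to 1.0 (fully open); "grip_force": force on a finger pad.
Only numpy, scipy, OpenCV 4.12 (cv2) and the standard library are available. Lean on these libraries where they do the work, as an engineer would, in place of code of your own. Each camera call takes 0.05 s, during which the arm holds its last target. There are 200 camera calls.

## Task

Reload the drill jig: take the drilled boss out of the jig and stand it upright in the blue tray, then stand the undrilled boss on the jig base, snug in the vee. Lower the hinged bush plate gently over it, without letting it drop, until it is fully down, and only then press the red lock plunger fully home. Leave the knurled ring, the thumb screw and the marker where they are.

Things in the scene. Friction and masses are not known exactly. Their poses are not given: they have to be found in the camera images.
- jig: drill jig fixed to the bench: green base 178 x 110 mm (x -85 to 93, y +-55), top at z = 20 mm. Origin: on the underside; z up; -x is its front (pull bar), +x its hinge side. Dark vee, open to -x, 30 mm high above the base, 82 mm over its tips, which lie 13 mm to +x of the part's axis. Two posts 23 mm thick, 75 mm high, at x -58, y +-40; two hinge cheeks 94 mm high at x 79, y +-44
- jig_seat (a point): point on the jig's base top where the centre of a part's underside is when the part is home against both faces of the vee (5 mm in front of the jig's origin, 20 mm above the bench; axes like the jig's). A part is slid to the jig's +x to bring it home
- jig_leaf (a joint): angle (rad) of the hinged steel bush plate (106 mm wide, 150 mm from hinge to front edge, 12 mm thick, 0.6 kg): 0 = fully down, 2 mm over the part; it starts standing open at 1.6 to 1.8. It stays standing, but below about 1 rad it falls shut if let go. Two dowels under it pass just in front of a part that is home and land on one that is more than about 4 mm out
- leaf_handle (a point): middle of the dark round pull bar of the bush plate: 12 mm thick, 46 mm free length along the jig's y, 40 mm beyond the plate's front edge, held by a 10 mm arm at each end; 190 mm from the hinge axis. Moves with the plate (82 mm above the bench when down). It can turn between the fingers as the plate swings
- leaf_hinge (a point): middle of the hinge axis, 82 mm above the bench; the axis runs along the jig's y; its axes are the jig's
- lock_plunger (a joint): travel (m) of the lock plunger through the bush plate: 0 = up, 0.016 = fully home in the post below. It clicks past a spring ball at 0.011 and needs 5 to 8 N
- plunger_cap (a point): centre of the top of the plunger's red mushroom cap, 26 mm in diameter, 12 mm thick; moves with plunger and plate; z points out of the cap. On the plate's front corner, 138 mm from the hinge axis, 40 mm to the jig's -y of the middle. With the plate down the cap's top is 118 mm above the bench when up, 102 mm when home
- drilled_boss: drilled boss standing in the jig's vee: light grey steel cylinder, 66 mm diameter, 54 mm high, centre bore (treat it as solid), three small dark drilled holes in its top; origin at the centre of its underside, z up; grasp it round the body
- blank_boss: undrilled boss standing on the bench: same cylinder, 66 mm diameter, 54 mm high, centre bore but no other holes; origin at the centre of its underside, z up
- tray: shallow blue tray for finished parts, loose, 100 x 100 mm outside, walls 4 mm thick, rim 22 mm high, floor 4 mm thick; origin at the centre of its underside
- knurled_ring: grey knurled steel ring, 74 mm diameter, 20 mm high, lying on the bench; origin at the centre of its underside; bystander
- thumb_screw: steel thumb screw, 30 mm head, 29 mm high, standing on its head; origin at the centre of its underside; bystander
- marker: yellow paint marker with a black cap, 140 mm long, 18 mm thick, lying on the bench, length along its y; bystander

How it is judged:
On the way, in this order (a step that is already met when the one before it is completed fails the run):
1. the drilled boss stands upright in the tray, let go (horizontal distance between drilled_boss and tray below 0.03 m and z of drilled_boss in the frame of tray below 0.012 m and angle between drilled_boss's own z axis and vertical below 0.1 rad and contact force between the fingers and drilled_boss below 0.1 N), for 0.2 s.
2. the undrilled boss stands upright on the jig base, in the vee, let go (horizontal distance between blank_boss and jig_seat below 0.006 m and z of blank_boss in the frame of jig_seat below 0.004 m and angle between blank_boss's own z axis and vertical below 0.05 rad and contact force between the fingers and blank_boss below 0.1 N), for 0.2 s.
3. the bush plate is fully down over the part (value of joint jig_leaf below 0.03 rad), for 0.1 s.
4. the lock plunger is pressed fully home (value of joint lock_plunger above 0.0145 m), for 0.1 s.
At the end, for the whole second after the job is handed in: Drilled boss upright (0.1 rad) and still on the tray floor, within 30 mm of its centre, tray flat on the bench; undrilled boss upright (0.05 rad) and still on the jig base within 4 mm of home in the vee; bush plate down within 0.03 rad; lock plunger down by more than 14.5 of 16 mm (horizontal distance between drilled_boss and tray below 0.03 m and z of drilled_boss in the frame of tray below 0.012 m and angle between drilled_boss's own z axis and vertical below 0.1 rad and linear speed of each of drilled_boss, blank_boss below 0.01 m/s and height (world z) of tray below 0.006 m and horizontal distance between blank_boss and jig_seat below 0.004 m and z of blank_boss in the frame of jig_seat below 0.004 m and angle between blank_boss's own z axis and vertical below 0.05 rad and value of joint jig_leaf below 0.03 rad and value of joint lock_plunger above 0.0145 m); the robot touches nothing.
It fails at once if the bush plate is dropped or slammed: it moves faster than 1.5 rad/s downwards in its last 0.2 rad (value of joint jig_leaf below 0.2 rad and velocity of joint jig_leaf below -1.5 rad/s).
It fails at once if the knurled ring, the thumb screw or the marker is moved by more than 25 mm (distance of any of knurled_ring, thumb_screw, marker from where it was at the start of the episode above 0.025 m).
It also fails if it takes over 72 s, if anything falls off the work surface, if the arm or the gripper's body presses on something with over 40 N, if the wrist force passes 120 N, or if a joint passes its speed limit or range.

## Working session

There is one attempt and no reset: what is moved stays moved. The work goes in short steps, Python scripts to look and compute and a tool call to move; the robot and the scene stay as the last step left them, time stands still between calls to the robot, and variables do not carry over. Pictures are saved under pics/ and viewed, at most 10 in all, crops included, and the job is handed in when it is done.

Besides the shell and the picture viewer there is one more tool, called after "Call:" as name(argument=value, ...) on one line, values as JSON. servo_tool: Moves the arm, as the interface text tells. Its arguments: {"type":"object","properties":{"targets":{"type":"array","items":{"type":"array","items":{"type":"number"}}}},"required":["targets"]}

```bash
ls; mkdir -p pics
python3 - <<'E'
from cell import readout,cams,robot
import cv2,numpy as np
s=readout.read_state();print(s)
ims=[]
for n in("scene","top"):
    c=cams.read_camera(n);cv2.imwrite(f"pics/{n}0.png",c["image"]);np.savez(f"{n}0.npz",**c)
    print(n,c["intrinsics"].tolist(),c["R"].round(4).tolist(),c["t"].round(4).tolist(), (-c["R"].T@c["t"]).round(3))
E
```

```text
pics
{'clock': 0.0, 'qpos': array([-1.20369149,  0.60010683, -0.00255859,  1.6001373 ,  0.00178539,
        0.94291161, -0.07980249]), 'qd': array([-1.38044642e-03,  3.49302611e-04,  2.11683149e-04,  8.36926413e-05,
        1.00969014e-03,  8.94747533e-04, -6.16887544e-05]), 'joint_efforts': array([ 8.21586073e-04, -7.65064430e+01,  1.49768952e+00, -2.52370083e+01,
       -5.23842126e-02,  1.65111391e-02,  1.32852579e-04]), 'ee_pos': array([0.31108993, 0.65431166, 0.21777032]), 'tcp_rot': array([ 2.20056405e-01,  9.75486837e-01, -7.72418688e-04, -1.11332967e-04]), 'contact_force': array([-1.09145255, -0.45750333, -0.29234194]), 'wrist_torque': array([ 0.01025097, -0.01171962,  0.01965027]), 'grip_force': 0.0, 'width': 0.999724603694462}
scene [[496.0645646277372, 0.0, 255.18875867448958], [0.0, 496.0645646277372, 192.88669895268927], [0.0, 0.0, 1.0]] [[0.8686, -0.4955, 0.0098], [-0.3024, -0.5455, -0.7817], [0.3926, 0.676, -0.6236]] [-0.4218, 0.2389, 0.8545] [ 0.103 -0.656  0.724]
top [[490.3657222220589, 0.0, 253.01301762268307], [0.0, 490.3657222220589, 190.19644559439686], [0.0, 0.0, 1.0]] [[-0.0218, -0.9997, 0.0065], [-0.9951, 0.0211, -0.0964], [0.0962, -0.0086, -0.9953]] [-0.0047, 0.493, 1.1066] [ 0.384 -0.006  1.149]
```

View pics/top0.png

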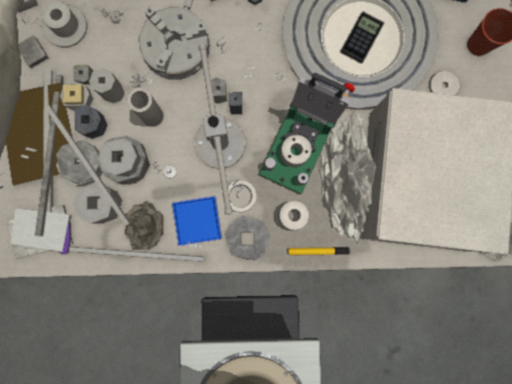

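View pics/scene0.png

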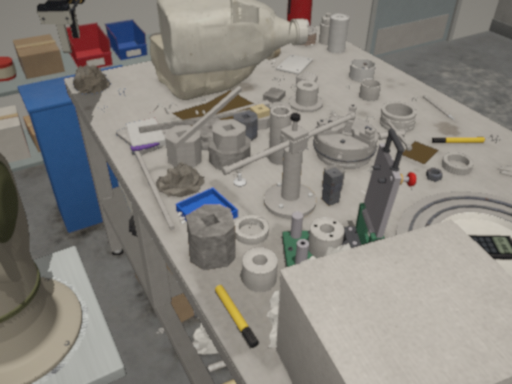

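Top view: jig at about (300,140) with the leaf standing open at (320,97), drilled boss at (297,150), blank at (293,215), tray at (197,221), ring at (241,195), screw at (170,172), marker at (318,251). There is clutter nearby: a mottled cylinder at (246,238), a post with a rod at (213,125), and a block with foil on the right.

```bash
cat > h.py <<'E'
import numpy as np,cv2
from cell import readout,cams,robot
from scipy.spatial.transform import Rotation as Rn
def ray(c,p):
    K,R,t=c["intrinsics"],c["R"],c["t"]
    d=R.T@np.linalg.solve(K,[p[0],p[1],1.]);return -R.T@t,d/np.linalg.norm(d)
def onz(c,p,z):
    o,d=ray(c,p);return o+d*(z-o[2])/d[2]
def tri(c1,p1,c2,p2):
    o1,d1=ray(c1,p1);o2,d2=ray(c2,p2)
    s=np.linalg.lstsq(np.c_[d1,-d2],o2-o1,rcond=None)[0]
    a,b=o1+s[0]*d1,o2+s[1]*d2;return (a+b)/2,np.linalg.norm(a-b)
def proj(c,X):
    v=c["R"]@np.asarray(X)+c["t"];v=c["intrinsics"]@v;return v[:2]/v[2]
def blobs(c,lo,hi,amin=30):
    m=cv2.inRange(cv2.cvtColor(c["image"],cv2.COLOR_BGR2HSV),np.array(lo),np.array(hi))
    return [k for k in cv2.findContours(m,cv2.RETR_EXTERNAL,cv2.CHAIN_APPROX_NONE)[0] if cv2.contourArea(k)>amin]
E
python3 - <<'E'
from h import *
T=dict(np.load("top0.npz"));S=dict(np.load("scene0.npz"))
for nm,c in(("top",T),("scene",S)):
  for col,lo,hi in(("blue",(100,150,60),(125,255,255)),("green",(60,80,20),(95,255,255)),("yel",(18,150,100),(35,255,255)),("red",(0,180,80),(8,255,255))):
    for k in blobs(c,lo,hi,8):
      r=cv2.minAreaRect(k);print(nm,col,np.round(r[0],1),np.round(r[1],1),round(r[2],1))
      if nm=="top" and col in("blue","green"):
        z=.022 if col=="blue" else .02
        print("   ",[onz(c,p,z).round(3).tolist() for p in cv2.boxPoints(r)])
for n,p,q in(("rodend",(228,212),(222,168)),("rodfar",(205,50),(352,118)),("ball",(213,121),(296,118)),):
    print(n,tri(T,p,S,q))
cv2.imwrite("pics/topc.png",cv2.resize(T["image"][65:265,150:400],None,fx=3,fy=3,interpolation=2))
cv2.imwrite("pics/scenec.png",cv2.resize(S["image"][110:310,160:420],None,fx=3,fy=3,interpolation=2))
E
```

```text
top blue [196.4 220.3] [42.2 42.6] 81.4
    [[0.468, 0.171, 0.022], [0.481, 0.074, 0.022], [0.385, 0.061, 0.022], [0.372, 0.157, 0.022]]
top green [296.  148.9] [46.1 77. ] 25.5
    [[0.531, -0.029, 0.02], [0.694, -0.111, 0.02], [0.645, -0.207, 0.02], [0.483, -0.124, 0.02]]
top yel [311. 251.] [ 6. 46.] 90.0
top red [349.2  86.3] [9.4 5.3] 33.7
scene blue [206.8 201.8] [59.4 26.2] 2.2
scene blue [112.5 177.9] [16.4  4.1] 71.6
scene blue [ 68.2 164.1] [128.5  43.3] 72.7
scene blue [126.8  39.1] [35.4 33.8] 78.1
scene green [304.5 235. ] [6. 5.] 90.0
scene green [290.3 247.9] [33.2 11.5] 82.2
scene green [362.4 223.8] [37.6 15. ] 70.3
scene yel [230.6 307.3] [49.5  8.4] 58.0
scene yel [464.5 139.5] [ 3. 37.] 90.0
scene red [411.5 179. ] [10.  5.] 90.0
scene red [ 4.9 64.3] [ 2.5 10.4] 71.6
scene red [94.7 38.9] [28.8 19.6] 11.3
scene red [299.    9.5] [19. 22.] 90.0
rodend (array([0.43435567, 0.03740854, 0.17212587]), np.float64(0.003310490749418871))
rodfar (array([0.77493363, 0.07792753, 0.16497938]), np.float64(0.004210700852121888))
ball (array([0.61058568, 0.06003823, 0.2199353 ]), np.float64(0.002400774511009266))
```

View pics/topc.png

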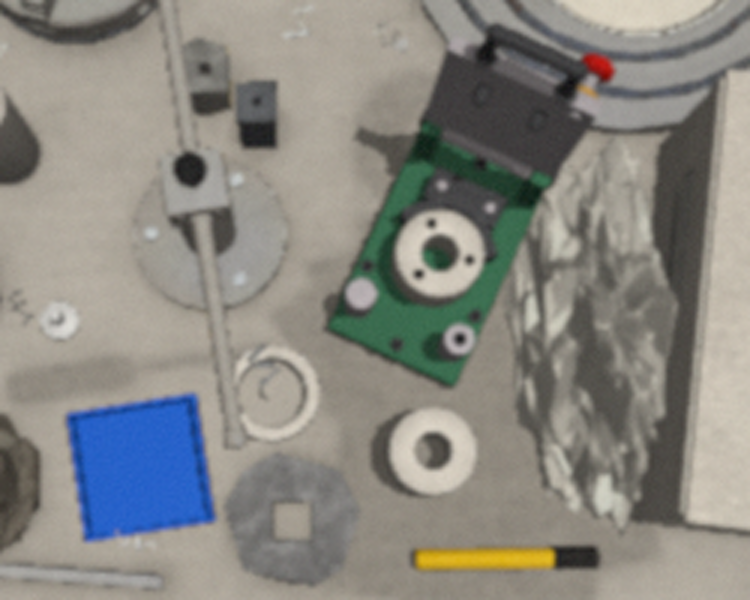

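View pics/scenec.png

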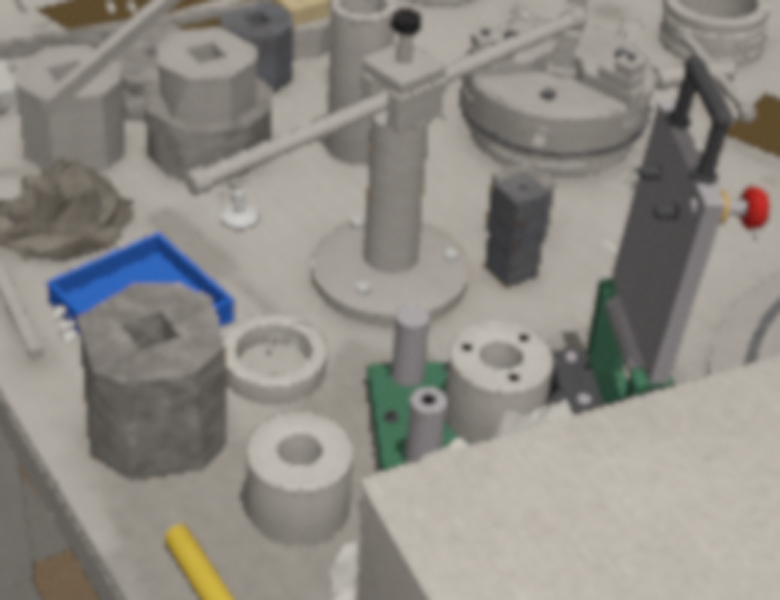

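Crops show: drilled boss top at top-view px (297,149), blank top at (294,215), tall mottled cylinder at (247,238), and a rod about 0.17 m high whose end is near the tray. The leaf stands with its bar at about (329,83). Next: triangulate these.

```bash
cat > m.py <<'E'
from h import *
T=dict(np.load("top0.npz"));S=dict(np.load("scene0.npz"))
def top(c,p,r,th=175):
    g=cv2.cvtColor(c["image"],cv2.COLOR_BGR2GRAY);m=np.zeros_like(g);cv2.circle(m,p,r,255,-1)
    b=cv2.inRange(g,th,255)&m
    k=max(cv2.findContours(b,cv2.RETR_EXTERNAL,cv2.CHAIN_APPROX_NONE)[0],key=cv2.contourArea)
    return cv2.fitEllipse(cv2.convexHull(k))
for n,p,q,z in(("drilled",(297,149),(327,229),.074),("blank",(294,215),(260,260),.054)):
    for th in(170,190):
        e=top(T,p,20,th);print(n,th,np.round(e[0],1),np.round(e[1],1),onz(T,e[0],z).round(4), 'diam',np.round(np.array(e[1])/490*np.linalg.norm(T["R"][2]@onz(T,e[0],z)+T["t"][2]),4))
    print('  scene px pred',proj(S,onz(T,e[0],z)).round(1),'tri',tri(T,e[0],S,q))
for n,p,q in(("mottled",(247.3,237.7),(210,220)),("block corner",(379,238),(281,277)),("bar",(329,83.5),(397,136)),("cap",(349.5,87.5),(412,179)),("ring c",(241,195),(252,226))):
    a,e=tri(T,p,S,q);print(n,a.round(3),round(e,4))
k=blobs(T,(100,150,60),(125,255,255))[0];r=cv2.minAreaRect(k)
print("tray",np.mean([onz(T,p,.022) for p in cv2.boxPoints(r)],0))
g=blobs(S,(100,150,60),(125,255,255))
s=readout.read_state();R=Rn.from_quat(s["tcp_rot"]).as_matrix();print(R.round(3))
E
python3 m.py
```

```text
drilled 170 [296.2 149. ] [27.3 27.6] [ 0.5779 -0.1129  0.074 ] diam [0.0607 0.0614]
drilled 190 [298.9 157.1] [ 8.5 20.9] [ 0.5596 -0.1183  0.074 ] diam [0.0189 0.0464]
  scene px pred [319.8 232.8] tri (array([ 0.56441092, -0.121137  ,  0.08293   ]), np.float64(0.014414240210139127))
blank 170 [294.3 214.8] [27.8 28. ] [ 0.4326 -0.106   0.054 ] diam [0.0622 0.0626]
blank 190 [294.2 215.1] [26.  26.6] [ 0.4321 -0.1058  0.054 ] diam [0.058  0.0594]
  scene px pred [258.7 259.6] tri (array([ 0.43326886, -0.10640879,  0.05290693]), np.float64(0.002414041328294524))
mottled [ 0.384 -0.     0.091] 0.0008
block corner [ 0.378 -0.259  0.185] 0.0007
bar [ 0.663 -0.158  0.28 ] 0.0067
cap [ 0.671 -0.206  0.22 ] 0.0013
ring c [0.483 0.012 0.021] 0.0022
tray [0.42647303 0.11598818 0.022     ]
[[-0.903  0.429 -0.   ]
 [ 0.429  0.903 -0.001]
 [-0.    -0.001 -1.   ]]
```

Call:
servo_tool(targets=[[-0.032,-0.035,-0.01,0,0,0,-1],[-0.032,-0.035,-0.01,0,0,0,-1],[-0.032,-0.035,-0.01,0,0,0,-1],[-0.032,-0.035,-0.01,0,0,0,-1],[-0.032,-0.035,-0.01,0,0,0,-1]])

```text
clock: 0.72
ee_pos: [0.3809, 0.4263, 0.2687]
tcp_rot: [0.22, 0.975, -0.0, -0.0]
contact_force: [0.1, 0.7, 1.0]
width: 1.0
grip_force: 0.0
```

Call:
servo_tool(targets=[[-0.032,-0.035,-0.01,0,0,0,-1],[-0.032,-0.035,-0.01,0,0,0,-1],[-0.032,-0.035,-0.01,0,0,0,-1],[-0.032,-0.035,-0.01,0,0,0,-1],[-0.032,-0.035,-0.01,0,0,0,-1]])

```text
clock: 1.35
ee_pos: [0.4501, 0.1996, 0.3189]
tcp_rot: [0.22, 0.975, -0.0, -0.0]
contact_force: [1.1, 0.6, 0.3]
width: 0.997
grip_force: 0.0
```

Call:
servo_tool(targets=[[-0.031,-0.0285,0.002,0,0,0,-1],[-0.031,-0.0285,0.002,0,0,0,-1],[-0.031,-0.0285,0.002,0,0,0,-1],[-0.031,-0.0285,0.002,0,0,0,-1]])

```text
clock: 1.85
ee_pos: [0.5132, 0.0437, 0.3105]
tcp_rot: [0.22, 0.975, -0.0, -0.0]
contact_force: [1.3, 0.0, 0.5]
width: 0.998
grip_force: 0.0
```

Call:
servo_tool(targets=[[-0.0315,-0.0285,0.02,0,0,0,-1],[-0.0315,-0.0285,0.02,0,0,0,-1],[-0.0315,-0.0285,0.02,0,0,0,-1],[-0.0315,-0.0285,0.02,0,0,1.5,-1],[0,0,0,0,0,0,-1]])

```text
clock: 2.48
ee_pos: [0.5774, -0.1154, 0.2288]
tcp_rot: [0.235, 0.972, -0.001, -0.001]
contact_force: [-0.8, 1.6, 0.3]
width: 1.006
grip_force: 0.0
```

Run:
```python
from h import *
c=cams.read_camera("wrist");cv2.imwrite("pics/w1.png",c["image"]);np.savez("w1.npz",**c)
s=readout.read_state();print(s["ee_pos"],s["tcp_rot"],-c["R"].T@c["t"],proj(c,[.578,-.113,.074]))
```

```text
[ 0.57740898 -0.113213    0.22954396] [ 2.34011937e-01  9.72233119e-01 -3.71952208e-04 -1.01860457e-03] [ 0.52064915 -0.08524162  0.39491864] [255.56779013 182.02845578]
```

View pics/w1.png

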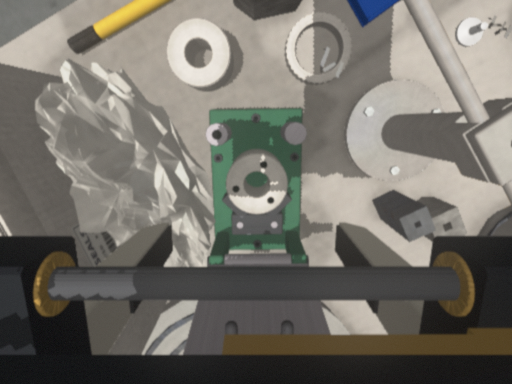

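Wrist view: drilled boss top at about (257,182), green base aligned with the image edges (x 210–302, front edge y 109), and the blank at (199,53). Refine with this view.

Run:
```python
from h import *
c=dict(np.load("w1.npz"))
g=cv2.GaussianBlur(cv2.cvtColor(c["image"],cv2.COLOR_BGR2GRAY),(5,5),1)
for n,p,r0,z in(("drilled",(257,182),33,.074),("blank",(199,53),32,.054)):
    m=np.zeros_like(g);cv2.circle(m,p,r0+5,255,-1)
    h=cv2.HoughCircles(cv2.bitwise_and(g,g,mask=m)[max(0,p[1]-60):p[1]+60,p[0]-60:p[0]+60],cv2.HOUGH_GRADIENT_ALT,1,20,param1=120,param2=.5,minRadius=24,maxRadius=37)
    if h is not None:
        for q in h[0][:3]:
            u=(q[0]+p[0]-60,q[1]+max(0,p[1]-60));d=abs((c["R"]@onz(c,u,z)+c["t"])[2]);print(n,u,q[2],q[2]*2*d/c["intrinsics"][0,0],onz(c,u,z).round(4))
k=max(blobs(c,(60,80,20),(95,255,255)),key=cv2.contourArea)
P=k[:,0,:].astype(float)
f=P[(P[:,1]<113)&(P[:,0]>216)&(P[:,0]<296)];L=P[(P[:,0]<225)&(P[:,1]>145)&(P[:,1]<230)];Rr=P[(P[:,0]>290)&(P[:,1]>150)&(P[:,1]<230)]
W=[np.array([onz(c,p,.02)[:2] for p in A]) for A in(f,L,Rr)]
for A in W:
    v=cv2.fitLine(A.astype(np.float32),cv2.DIST_HUBER,0,.0005,.0005).ravel();print(v.round(4),np.degrees(np.arctan2(v[1],v[0])).round(2))
```

```text
drilled (np.float32(256.0), np.float32(183.0)) 30.339123 0.06399407361813665 [ 0.5791 -0.1131  0.074 ]
blank (np.float32(198.0), np.float32(54.0)) 33.44299 0.06814689407127354 [ 0.4365 -0.1064  0.054 ]Traceback (most recent call last):
  File "<stdin>", line 15, in <module>
cv2.error: OpenCV(4.12.0) /io/opencv/modules/imgproc/src/linefit.cpp:618: error: (-215:Assertion failed) npoints2 >= 0 || npoints3 >= 0 in function 'fitLine'
```

Call:
servo_tool(targets=[[-0.001,0.001,0.04,0,0,0,-1],[0,0,0.04,0,0,0,-1],[0,0,0.04,0,0,0,-1],[0,0,0.035,0,0,0,-1],[0,0,0.026,0,0,0,-1]])

```text
clock: 3.15
ee_pos: [0.579, -0.1097, 0.0488]
tcp_rot: [0.232, 0.973, 0.0, -0.0]
contact_force: [0.5, 0.4, -0.4]
width: 1.002
grip_force: 0.0
```

Call:
servo_tool(targets=[[0,0,0,0,0,0,1],[0,0,0,0,0,0,1],[0,0,0,0,0,0,1],[0,0,0,0,0,0,1],[0,0,0,0,0,0,1]])

```text
clock: 3.78
ee_pos: [0.5794, -0.1124, 0.0511]
tcp_rot: [0.233, 0.972, -0.0, 0.001]
contact_force: [-2.4, -2.1, 7.9]
width: 0.694
grip_force: 30.0
```

Call:
servo_tool(targets=[[0.002,0,-0.01,0,0,0,1],[0,0,-0.03,0,0,0,1],[0,0,-0.05,0,0,0,1],[0,0,-0.05,0,0,0,1],[0,0,-0.05,0,0,0,1]])

```text
clock: 4.4
ee_pos: [0.5768, -0.1101, 0.2417]
tcp_rot: [0.233, 0.973, 0.0, -0.0]
contact_force: [1.1, 0.0, -4.7]
width: 0.696
grip_force: 29.9
```

Call:
servo_tool(targets=[[0.02,0.011,-0.02,0,0,0,1],[0.034,0.0195,0,0,0,0,1],[0.034,0.0195,0,0,0,0,1],[0.034,0.0195,0,0,0,0,1],[0.034,0.0195,0,0,0,0,1]])

```text
clock: 5.03
ee_pos: [0.4772, 0.0405, 0.2601]
tcp_rot: [0.233, 0.973, 0.0, -0.0]
contact_force: [1.0, 0.8, -4.1]
width: 0.691
grip_force: 29.9
```

Call:
servo_tool(targets=[[0.034,0.0195,0,0,0,0,1],[0.034,0.0195,0,0,0,0,1],[0.014,0.008,0,0,0,5,1],[0,0,0,0,0,10,1],[0,0,0,0,0,10,1]])

```text
clock: 5.65
ee_pos: [0.426, 0.1187, 0.2601]
tcp_rot: [0.44, 0.898, 0.0, -0.0]
contact_force: [0.3, -0.6, -4.9]
width: 0.696
grip_force: 29.9
```

Call:
servo_tool(targets=[[0,0,0,0,0,10,1],[0,0,0,0,0,10,1],[0,0,0,0,0,8,1],[0,0,0,0,0,2,1],[0,0,0,0,0,0,1]])

```text
clock: 6.28
ee_pos: [0.4265, 0.1185, 0.2598]
tcp_rot: [0.655, 0.756, 0.0, -0.0]
contact_force: [-0.2, 0.3, -5.1]
width: 0.697
grip_force: 29.9
```

Run:
```python
from h import *
c=cams.read_camera("wrist");w=cams.read_camera("top");cv2.imwrite("pics/w2.png",np.hstack([c["image"][:,:],cv2.resize(w["image"][90:282,140:268],(256,384))]))
s=readout.read_state();print(s["ee_pos"],s["tcp_rot"],s["qpos"],s["width"],s["contact_force"])
for nm,c in(("w",c),("t",w)):
  for k in blobs(c,(100,150,60),(125,255,255)):
    r=cv2.minAreaRect(k);print(nm,r,[onz(c,p,.022)[:2].round(3).tolist() for p in cv2.boxPoints(r)])
```

```text
[0.42670138 0.11842706 0.25974778] [ 6.54771074e-01  7.55827251e-01  7.44040527e-05 -4.63150516e-05] [-0.68265442  0.20872351  0.34463771  2.18311974 -0.10156937  0.76419537
 -0.12845655] 0.6959848777328295 [-0.80170291  0.62646455 -4.38764078]
w ((254.2560272216797, 160.06605529785156), (75.11774444580078, 50.870094299316406), 0.7957236170768738) [[0.381, 0.092], [0.375, 0.158], [0.47, 0.171], [0.481, 0.105]]
t ((205.94091796875, 218.8217315673828), (42.0522575378418, 23.09477996826172), 81.11934661865234) [[0.474, 0.127], [0.481, 0.075], [0.385, 0.061], [0.378, 0.113]]
```

View pics/w2.png

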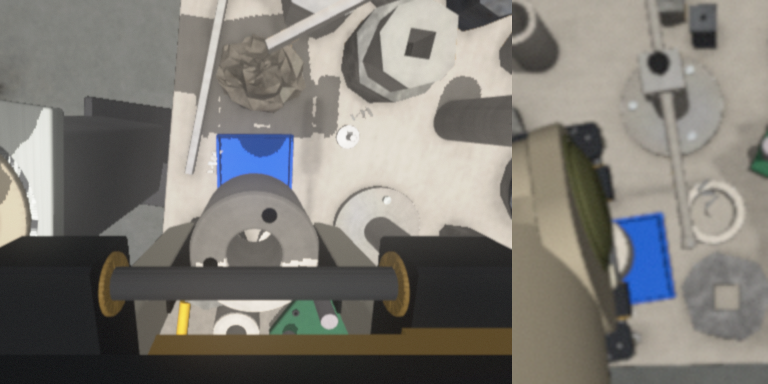

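Call:
servo_tool(targets=[[-0.0025,0.001,0.05,0,0,0,1],[0,0,0.05,0,0,0,1],[0,0,0.05,0,0,0,1],[0,0,0.05,0,0,0,1],[0,0,0.018,0,0,0,1]])

```text
clock: 7.0
ee_pos: [0.4276, 0.1158, 0.0392]
tcp_rot: [0.655, 0.756, -0.001, -0.001]
contact_force: [-0.2, 0.3, -3.9]
width: 0.693
grip_force: 29.9
```

Call:
servo_tool(targets=[[0,0,0.002,0,0,0,1],[0,0,0.002,0,0,0,1],[0,0,0,0,0,0,1]])

```text
clock: 7.38
ee_pos: [0.4288, 0.1163, 0.0385]
tcp_rot: [0.655, 0.755, 0.001, 0.0]
contact_force: [-1.1, 0.2, -4.0]
width: 0.696
grip_force: 29.9
```

Call:
servo_tool(targets=[[0,0,0.002,0,0,0,1],[0,0,0.001,0,0,0,1],[0,0,0,0,0,0,1]])

```text
clock: 7.75
ee_pos: [0.4284, 0.1163, 0.035]
tcp_rot: [0.655, 0.755, 0.0, 0.0]
contact_force: [0.2, 0.5, 3.7]
width: 0.697
grip_force: 30.0
```

Call:
servo_tool(targets=[[0,0,0,0,0,0,-1],[0,0,0,0,0,0,-1],[0,0,0,0,0,0,-1],[0,0,-0.02,0,0,0,-1],[0,0,-0.05,0,0,0,-1]])

```text
clock: 8.38
ee_pos: [0.4274, 0.1156, 0.104]
tcp_rot: [0.656, 0.755, -0.002, -0.001]
contact_force: [1.2, 1.7, 1.5]
width: 0.998
grip_force: 0.0
```

Call:
servo_tool(targets=[[0,0,-0.05,0,0,0,-1],[0,0,-0.05,0,0,0,-1],[0,0,-0.045,0,0,-5,-1],[0,0,0,0,0,-10,-1],[0,0,0,0,0,-10,-1]])

```text
clock: 9.0
ee_pos: [0.4281, 0.1163, 0.2503]
tcp_rot: [0.474, 0.881, 0.001, 0.0]
contact_force: [-1.5, -0.1, -0.4]
width: 1.001
grip_force: 0.0
```

Call:
servo_tool(targets=[[0,0,0,0,0,-10,-1],[0,0,0,0,0,-10,-1],[0,0,0,0,0,-10,-1],[-0.0212,-0.039,0,0,0,0,-1],[-0.0212,-0.039,0,0,0,0,-1]])

```text
clock: 9.62
ee_pos: [0.4304, 0.0264, 0.2495]
tcp_rot: [0.232, 0.973, -0.0, -0.0]
contact_force: [0.8, -1.0, -0.0]
width: 0.997
grip_force: 0.0
```

Call:
servo_tool(targets=[[-0.0212,-0.039,0,0,0,0,-1],[-0.0212,-0.039,0,0,0,0,-1],[-0.0212,-0.039,0.01,0,0,0,-1],[0,0,0.01,0,0,0,-1],[0,0,0,0,0,0,-1]])

```text
clock: 10.25
ee_pos: [0.4338, -0.1052, 0.2289]
tcp_rot: [0.233, 0.972, -0.0, -0.001]
contact_force: [-0.2, 1.0, -0.5]
width: 0.999
grip_force: 0.0
```

```bash
cat > w.py <<'E'
from h import *
import sys
def blank(c,z,p=None):
    p=p if p is not None else proj(c,[.434,-.106,z]);g=cv2.GaussianBlur(cv2.cvtColor(c["image"],cv2.COLOR_BGR2GRAY),(5,5),1)
    x0,y0=int(p[0])-70,max(0,int(p[1])-70);d=(c["R"]@np.r_[onz(c,p,z)]+c["t"])[2];r=.033*c["intrinsics"][0,0]/d
    h=cv2.HoughCircles(g[y0:y0+140,max(0,x0):x0+140],cv2.HOUGH_GRADIENT_ALT,1,10,param1=120,param2=.5,minRadius=int(r*.88),maxRadius=int(r*1.12)+1)
    for q in (h[0] if h is not None else []):
        u=(q[0]+max(0,x0),q[1]+y0);print("circ",u,round(q[2]/r,3),onz(c,u,z).round(4))
E
python3 - <<'E'
from w import *
c=cams.read_camera("wrist");s=readout.read_state();print(s["ee_pos"],s["tcp_rot"],proj(c,[.434,-.106,.054]),proj(c,[.428,.116,.058]))
blank(c,.054);cv2.imwrite("pics/w3.png",c["image"])
E
```

```text
[ 0.43407781 -0.10477921  0.22930407] [ 2.32348596e-01  9.72632346e-01  5.43771879e-05 -6.68677556e-04] [252.55293161 179.52742038] [442.99438091  78.68198657]
circ (np.float32(253.0), np.float32(179.0)) 0.975 [ 0.4337 -0.1053  0.054 ]
```

View pics/w3.png

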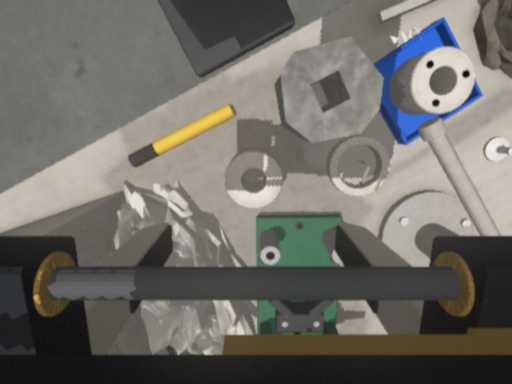

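Wrist view: the drilled boss stands in the tray at (441,80), and the blank at (253,179) is centred under the tool. Foil is close on the left at about (185,190), so I descend with the fingers partly closed.

Call:
servo_tool(targets=[[0,0,0.04,0,0,0,-0.7],[0,0,0.04,0,0,0,-0.7],[0,0,0.04,0,0,0,-0.7],[0,0,0.04,0,0,0,-0.7],[0,0,0.02,0,0,0,-0.7]])

```text
clock: 10.92
ee_pos: [0.4343, -0.1041, 0.0481]
tcp_rot: [0.232, 0.973, 0.0, -0.001]
contact_force: [-0.0, 0.3, 0.5]
width: 0.85
grip_force: 0.0
```

Call:
servo_tool(targets=[[0,0,0.015,0,0,0,-0.7],[0,0,0.005,0,0,0,-0.7],[0,0,0,0,0,0,-0.7]])

```text
clock: 11.3
ee_pos: [0.4347, -0.1051, 0.0298]
tcp_rot: [0.232, 0.973, 0.0, -0.0]
contact_force: [-0.6, -0.9, -0.7]
width: 0.848
grip_force: 0.0
```

Call:
servo_tool(targets=[[0,0,0,0,0,0,1],[0,0,0,0,0,0,1],[0,0,0,0,0,0,1],[0,0,0,0,0,0,1],[0,0,-0.01,0,0,0,1]])

```text
clock: 11.92
ee_pos: [0.434, -0.1057, 0.0396]
tcp_rot: [0.233, 0.973, 0.0, -0.001]
contact_force: [-0.5, 1.2, -6.0]
width: 0.692
grip_force: 29.8
```

Call:
servo_tool(targets=[[0,0,-0.04,0,0,0,1],[0,0,-0.05,0,0,0,1],[0,0,-0.05,0,0,0,1],[-0.02,0.0093,-0.01,0,0,0,1],[-0.026,0.0123,0,0,0,0,1]])

```text
clock: 12.55
ee_pos: [0.4851, -0.1071, 0.1915]
tcp_rot: [0.233, 0.973, 0.0, 0.001]
contact_force: [-0.0, -0.5, -6.4]
width: 0.693
grip_force: 29.8
```

Call:
servo_tool(targets=[[-0.026,0.0123,0,0,0,0,1],[-0.026,0.0123,0,0,0,0,1],[-0.026,0.0123,0,0,0,0,1],[0,0,0,0,0,0,1],[0,0,0,0,0,0,1]])

```text
clock: 13.18
ee_pos: [0.5699, -0.1097, 0.1893]
tcp_rot: [0.233, 0.972, -0.0, -0.001]
contact_force: [-0.9, -0.2, -6.1]
width: 0.692
grip_force: 29.8
```

Run:
```python
from w import *
s=readout.read_state();print(s["ee_pos"],s["tcp_rot"],s["width"],s["contact_force"])
c=cams.read_camera("wrist");z=s["ee_pos"][2]-.03+.054;p=proj(c,[s["ee_pos"][0],s["ee_pos"][1],z]);print(p,z);blank(c,z,p)
cv2.imwrite("pics/w4.png",c["image"])
```

```text
[ 0.56986798 -0.109707    0.18932836] [ 2.32907045e-01  9.72498317e-01 -1.64029513e-04 -1.14211420e-03] 0.6917244125666913 [-0.86762308 -0.16059998 -6.13875539]
[252.451758   253.62062923] 0.21332835817819723
```

View pics/w4.png

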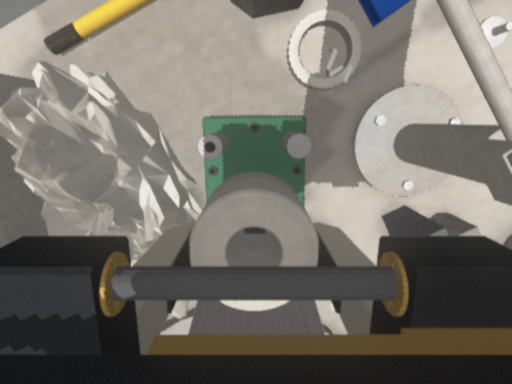

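Blank held and centred between the fingers at about (254,250), and the jig base below is centred at about x = 254. Lower it 8 mm in front of home.

Call:
servo_tool(targets=[[0,0,0.04,0,0,0,1],[0,0,0.04,0,0,0,1],[0,0,0.035,0,0,0,1],[0,0,0.017,0,0,0,1],[0,0,0,0,0,0,1]])

```text
clock: 13.85
ee_pos: [0.5707, -0.1099, 0.0572]
tcp_rot: [0.233, 0.972, -0.0, -0.001]
contact_force: [0.1, 0.7, -4.8]
width: 0.693
grip_force: 29.8
```

Call:
servo_tool(targets=[[0,0,0.002,0,0,0,1],[0,0,0.002,0,0,0,1],[0,0,0,0,0,0,1]])

```text
clock: 14.22
ee_pos: [0.5718, -0.1098, 0.0542]
tcp_rot: [0.233, 0.973, 0.0, 0.0]
contact_force: [-1.1, -0.7, -6.5]
width: 0.692
grip_force: 29.8
```

Call:
servo_tool(targets=[[0,0,0.002,0,0,0,1],[0,0,0.001,0,0,0,1],[0,0,0,0,0,0,1]])

```text
clock: 14.6
ee_pos: [0.5714, -0.1098, 0.0505]
tcp_rot: [0.233, 0.973, -0.0, -0.0]
contact_force: [0.0, 0.4, -5.6]
width: 0.69
grip_force: 29.8
```

Call:
servo_tool(targets=[[-0.003,0,0.001,0,0,0,1],[-0.003,0,0,0,0,0,1],[0,0,0,0,0,0,1]])

```text
clock: 14.98
ee_pos: [0.5755, -0.1119, 0.0503]
tcp_rot: [0.233, 0.973, 0.0, -0.001]
contact_force: [-5.0, 2.9, 7.5]
width: 0.692
grip_force: 30.0
```

Call:
servo_tool(targets=[[-0.001,0,0,0,0,0,1],[-0.001,0,0,0,0,0,1],[0,0,0,0,0,0,1]])

```text
clock: 15.35
ee_pos: [0.5765, -0.1124, 0.0503]
tcp_rot: [0.233, 0.973, 0.001, -0.002]
contact_force: [-8.6, 4.2, 10.6]
width: 0.69
grip_force: 30.0
```

Call:
servo_tool(targets=[[0,0,-0.001,0,0,0,1],[0,0,0,0,0,0,1]])

```text
clock: 15.6
ee_pos: [0.5791, -0.1136, 0.0507]
tcp_rot: [0.233, 0.973, -0.0, 0.0]
contact_force: [-0.3, -0.6, -6.6]
width: 0.687
grip_force: 29.8
```

Call:
servo_tool(targets=[[-0.001,0,0,0,0,0,1],[-0.001,0,0,0,0,0,1],[0,0,0,0,0,0,1]])

```text
clock: 15.98
ee_pos: [0.5803, -0.1142, 0.0504]
tcp_rot: [0.233, 0.973, 0.0, -0.0]
contact_force: [-0.6, 1.0, -7.7]
width: 0.69
grip_force: 29.8
```

Call:
servo_tool(targets=[[-0.001,0,0,0,0,0,1],[-0.001,0,0,0,0,0,1],[0,0,0,0,0,0,1]])

```text
clock: 16.35
ee_pos: [0.5807, -0.1144, 0.0505]
tcp_rot: [0.233, 0.973, 0.0, -0.002]
contact_force: [-4.7, 3.6, -2.2]
width: 0.689
grip_force: 29.9
```

Call:
servo_tool(targets=[[-0.001,0,0,0,0,0,1],[0,0,0,0,0,0,1]])

```text
clock: 16.6
ee_pos: [0.5808, -0.1144, 0.0505]
tcp_rot: [0.233, 0.973, 0.0, -0.002]
contact_force: [-7.6, 4.5, 1.8]
width: 0.689
grip_force: 29.9
```

Call:
servo_tool(targets=[[0,0,0.0005,0,0,0,1],[0,0,0,0,0,0,-0.7],[0,0,0,0,0,0,-0.7],[0,0,0,0,0,0,-1],[0,0,0,0,0,0,-1]])

```text
clock: 17.23
ee_pos: [0.5834, -0.1159, 0.0502]
tcp_rot: [0.233, 0.972, -0.0, 0.0]
contact_force: [0.8, 0.6, 0.9]
width: 0.988
grip_force: 0.0
```

Call:
servo_tool(targets=[[0,0,-0.02,0,0,0,-1],[0,0,-0.04,0,0,0,-1],[0,0,-0.05,0,0,0,-1],[0,0,-0.05,0,0,0,-1],[0,0,-0.02,0,0,0,-1]])

```text
clock: 17.85
ee_pos: [0.5841, -0.1161, 0.2333]
tcp_rot: [0.233, 0.972, 0.0, 0.002]
contact_force: [-0.3, -0.3, 0.1]
width: 1.0
grip_force: 0.0
```

Run:
```python
from w import *
s=readout.read_state();print(s["ee_pos"],s["tcp_rot"],s["qpos"],s["width"],s["contact_force"])
c=cams.read_camera("wrist");p=proj(c,[.5797,-.1138,.074]);print(p);blank(c,.074,p)
t=cams.read_camera("top")
cv2.imwrite("pics/w5.png",c["image"])
```

```text
[ 0.58410456 -0.116104    0.23326105] [2.32948252e-01 9.72486791e-01 2.83418004e-04 2.11467377e-03] [-0.13078652  0.43962885  0.33123866  1.90706416 -0.19070575  0.82087209
  1.40173239] 1.0001927356503562 [-0.31756028 -0.3362491   0.12742488]
[252.82896835 176.30978053]
circ (np.float32(253.0), np.float32(176.0)) 0.974 [ 0.5795 -0.1135  0.074 ]
```

View pics/w5.png

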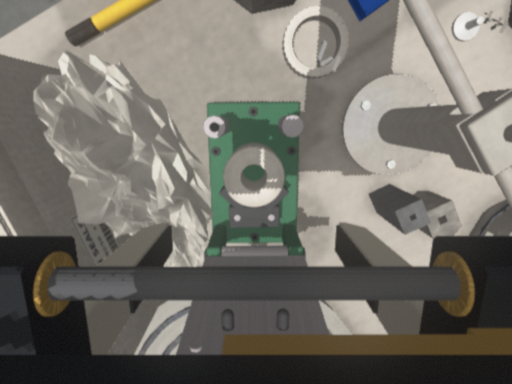

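Wrist view: blank home at (253,176), measured (0.5795, -0.1135), the same spot the drilled boss had. Next is the leaf bar: go up, turn 90°, and move over the bar.

Call:
servo_tool(targets=[[0,0,-0.05,0,0,0,-1],[0,0,-0.05,0,0,0,-1],[0,0,-0.03,0,0,10,-1],[0,0,0,0,0,10,-1],[0,0,0,0,0,10,-1]])

```text
clock: 18.58
ee_pos: [0.5829, -0.1155, 0.3591]
tcp_rot: [0.479, 0.878, -0.0, -0.0]
contact_force: [0.1, 0.1, -0.0]
width: 0.999
grip_force: 0.0
```

Call:
servo_tool(targets=[[0,0,0,0,0,10,-1],[0,0,0,0,0,10,-1],[0,0,0,0,0,10,-1],[0,0,0,0,0,10,-1],[0,0,0,0,0,10,-1]])

```text
clock: 19.2
ee_pos: [0.5828, -0.1155, 0.3586]
tcp_rot: [0.805, 0.593, -0.001, -0.0]
contact_force: [0.3, 0.3, 0.3]
width: 1.001
grip_force: 0.0
```

Call:
servo_tool(targets=[[0,0,0,0,0,10,-1],[0,0.045,0,0,0,0,-1],[0,0.044,0,0,0,0,-1],[0,0,0,0,0,0,-1]])

```text
clock: 19.7
ee_pos: [0.6639, -0.157, 0.3573]
tcp_rot: [0.852, 0.523, -0.002, 0.0]
contact_force: [0.6, -0.8, -0.4]
width: 0.995
grip_force: 0.0
```

Run:
```python
from w import *
s=readout.read_state();print(s["ee_pos"],s["tcp_rot"],s["qpos"].round(2),s["width"])
c=cams.read_camera("wrist");t=cams.read_camera("scene");np.savez("w6.npz",**c);np.savez("s6.npz",**t)
print(proj(c,[.663,-.157,.272]),proj(t,[.663,-.157,.272]))
cv2.imwrite("pics/w6.png",np.hstack([c["image"],cv2.resize(t["image"][60:252,330:458],(256,384))]))
```

```text
[ 0.66390719 -0.15700283  0.35730806] [ 8.52482671e-01  5.22753063e-01 -1.59056852e-03  3.86314202e-05] [-0.3   0.51  0.73  1.57 -0.35  1.2   0.03] 0.9954284055153364
[251.6399158  200.43346796] [393.80269443 140.50524235]
```

View pics/w6.png

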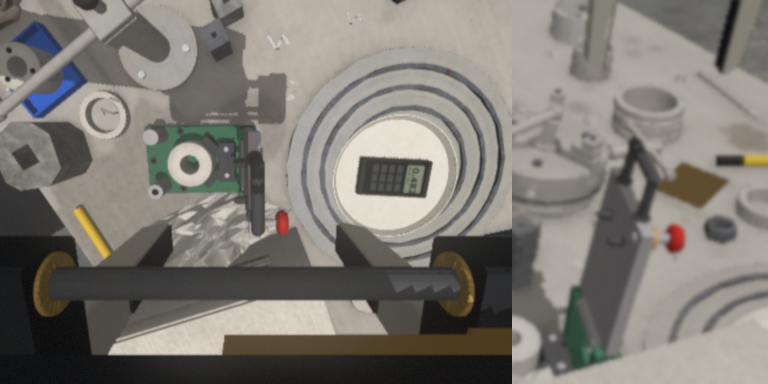

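Wrist view: the bar runs from (255,165) to (259,228), middle about (257,197), which is 2 mm to +x of the estimate. The plate stands and the cap is at (282,222).

Call:
servo_tool(targets=[[0,0.002,0.04,0,0,0,-1],[0,0,0.04,0,0,0,-1],[0,0,0.021,0,0,0,-1],[0,0,0,0,0,0,0],[0,0,0,0,0,0,1]])

```text
clock: 20.42
ee_pos: [0.6642, -0.1569, 0.2602]
tcp_rot: [0.852, 0.523, 0.0, 0.0]
contact_force: [0.6, 0.1, 0.3]
width: 0.837
grip_force: 0.0
```

Call:
servo_tool(targets=[[0,0,0,0,0,0,1],[0,0,0,0,0,0,1],[0,0,0,0,0,0,1],[0,0,0,0,0,0,1],[0,0,0,0,0,0,1]])

```text
clock: 21.05
ee_pos: [0.6642, -0.1569, 0.2591]
tcp_rot: [0.852, 0.523, -0.0, -0.0]
contact_force: [-0.9, -1.0, -1.0]
width: 0.3
grip_force: 0.0
```

Run:
```python
from h import *
s=readout.read_state();print(s["ee_pos"],s["width"],s["contact_force"],s["grip_force"])
th=np.r_[1.634:0:-0.08,0]
x=-190*np.cos(th);z=190*np.sin(th)
for a,b,c in zip(th[1:],np.diff(x),-np.diff(z)):print(round(a,2),b.round(1),c.round(1))
```

```text
[ 0.6641844  -0.1568774   0.25912818] 0.2997361629605399 [-0.94033445 -0.99769402 -1.03662138] 0.0
1.55 -15.2 -0.4
1.47 -15.2 0.9
1.39 -15.1 2.1
1.31 -14.8 3.3
1.23 -14.5 4.4
1.15 -14.1 5.6
1.07 -13.6 6.7
0.99 -13.1 7.8
0.91 -12.4 8.8
0.83 -11.7 9.8
0.75 -10.8 10.7
0.67 -10.0 11.5
0.59 -9.0 12.2
0.51 -8.0 12.9
0.43 -6.9 13.5
0.35 -5.8 14.0
0.27 -4.7 14.5
0.19 -3.5 14.8
0.11 -2.3 15.0
0.03 -1.1 15.2
0.0 -0.1 6.5
```

Call:
servo_tool(targets=[[0,0,0.004,0,0,0,1],[0,0,0,0,0,0,1],[0,0,0,0,0,0,1],[0,0,0,0,0,0,1],[0,0,0,0,0,0,1]])

```text
clock: 21.68
ee_pos: [0.664, -0.1567, 0.2547]
tcp_rot: [0.852, 0.523, -0.0, -0.0]
contact_force: [0.8, -0.6, -5.9]
width: 0.118
grip_force: 30.0
```

Call:
servo_tool(targets=[[0,-0.015,0,0,0,0,1],[0,-0.015,0.001,0,0,0,1],[0,-0.015,0.002,0,0,0,1]])

```text
clock: 22.05
ee_pos: [0.6231, -0.1364, 0.2525]
tcp_rot: [0.852, 0.523, 0.0, 0.0]
contact_force: [2.4, -2.8, -3.9]
width: 0.121
grip_force: 30.0
```

Call:
servo_tool(targets=[[0,-0.015,0.003,0,0,0,1],[0,-0.0145,0.0045,0,0,0,1],[0,-0.014,0.0055,0,0,0,1]])

```text
clock: 22.42
ee_pos: [0.5843, -0.1166, 0.2391]
tcp_rot: [0.852, 0.523, 0.0, 0.0]
contact_force: [-0.6, -3.5, -0.2]
width: 0.119
grip_force: 30.0
```

Call:
servo_tool(targets=[[0,-0.0135,0.0065,0,0,0,1],[0,-0.013,0.008,0,0,0,1],[0,-0.0125,0.009,0,0,0,1]])

```text
clock: 22.8
ee_pos: [0.5497, -0.0986, 0.2149]
tcp_rot: [0.852, 0.523, -0.0, -0.0]
contact_force: [1.8, -4.3, -3.3]
width: 0.115
grip_force: 30.0
```

Call:
servo_tool(targets=[[0,-0.0115,0.01,0,0,0,1],[0,-0.011,0.0105,0,0,0,1],[0,-0.01,0.0115,0,0,0,1]])

```text
clock: 23.18
ee_pos: [0.5215, -0.0841, 0.1829]
tcp_rot: [0.852, 0.523, 0.0, 0.0]
contact_force: [4.9, -2.8, -4.8]
width: 0.12
grip_force: 30.0
```

```bash
cat > j.py <<'E'
from h import *
s=readout.read_state();d=s["ee_pos"][:2]-np.array([.584,-.1158]);x=d@[.892,-.452];y=d@[.452,.892]
z=s["ee_pos"][2]+.019;print("jig",x.round(4),y.round(4),"bar z",z.round(4),"th",np.arctan2(z-.082,.079-x).round(3),"r",np.hypot(z-.082,.079-x).round(4),s["contact_force"].round(1),s["width"].round(3),s["clock"])
E
python3 j.py
```

```text
Traceback (most recent call last):
  File "j.py", line 3, in <module>
    z=s["ee_pos"][2]+.019;print("jig",x.round(4),y.round(4),"bar z",z.round(4),"th",np.arctan2(z-.082,.079-x).round(3),"r",np.hypot(z-.082,.079-x).round(4),s["contact_force"].round(1),s["width"].round(3),s["clock"])
                                                                                                                                                                                        ^^^^^^^^^^^^^^^^
AttributeError: 'float' object has no attribute 'round'
```

Call:
servo_tool(targets=[[0,-0.009,0.012,0,0,0,1],[0,-0.008,0.013,0,0,0,1],[0,-0.007,0.0135,0,0,0,1]])

```text
clock: 23.55
ee_pos: [0.5005, -0.0736, 0.1444]
tcp_rot: [0.852, 0.523, 0.0, 0.001]
contact_force: [6.0, -4.0, -3.4]
width: 0.121
grip_force: 30.0
```

Call:
servo_tool(targets=[[0,-0.006,0.014,0,0,0,1],[0,-0.0045,0.0145,0,0,0,1],[0,0,0,0,0,0,1]])

```text
clock: 23.92
ee_pos: [0.4913, -0.0691, 0.1156]
tcp_rot: [0.852, 0.523, 0.0, 0.001]
contact_force: [4.2, -3.0, -4.8]
width: 0.121
grip_force: 30.0
```

```bash
sed -i 's/s\["width"\].round(3)/s["width"]/' j.py; python3 j.py
```

```text
jig -0.1038 -0.0003 bar z 0.1346 th 0.28 r 0.1902 [ 4.2 -3.  -4.8] 0.12079739997717623 23.925
```

Call:
servo_tool(targets=[[0,-0.002,0.0073,0,0,0,1],[0,-0.0018,0.0073,0,0,0,1],[0,-0.0014,0.0074,0,0,0,1],[0,-0.001,0.0075,0,0,0,1],[0,-0.0008,0.0075,0,0,0,1]])

```text
clock: 24.55
ee_pos: [0.4865, -0.0667, 0.0794]
tcp_rot: [0.853, 0.523, 0.001, 0.002]
contact_force: [6.3, -5.2, -1.1]
width: 0.119
grip_force: 30.0
```

Call:
servo_tool(targets=[[0,-0.0004,0.006,0,0,0,1],[0,0,0.004,0,0,0,1],[0,0,0,0,0,0,1]])

```text
clock: 24.92
ee_pos: [0.4864, -0.0664, 0.0701]
tcp_rot: [0.853, 0.523, 0.002, 0.002]
contact_force: [5.9, -3.6, 6.0]
width: 0.117
grip_force: 30.0
```

```bash
python3 j.py
```

```text
jig -0.1094 -0.0001 bar z 0.0891 th 0.038 r 0.1885 [ 5.9 -3.6  6. ] 0.11650433999748434 24.925
```

Call:
servo_tool(targets=[[0,0,0.003,0,0,0,1],[0,0,0.002,0,0,0,1],[0,0,0,0,0,0,1]])

```text
clock: 25.3
ee_pos: [0.4866, -0.0661, 0.0664]
tcp_rot: [0.853, 0.523, 0.003, 0.002]
contact_force: [1.1, -1.3, 30.6]
width: 0.121
grip_force: 30.0
```

Call:
servo_tool(targets=[[0,0,0.002,0,0,0,1],[0,0,0.001,0,0,0,1],[0,0,0,0,0,0,1]])

```text
clock: 25.68
ee_pos: [0.4867, -0.0659, 0.0638]
tcp_rot: [0.853, 0.523, 0.003, 0.002]
contact_force: [1.1, -1.0, 37.5]
width: 0.124
grip_force: 30.0
```

Call:
servo_tool(targets=[[0,0,-0.003,0,0,0,1],[0,0,0,0,0,0,0.3],[0,0,0,0,0,0,0.3],[0,0,0,0,0,0,0.3]])

```text
clock: 26.18
ee_pos: [0.4833, -0.065, 0.0642]
tcp_rot: [0.852, 0.523, -0.001, -0.001]
contact_force: [-0.2, -0.8, -0.1]
width: 0.342
grip_force: 0.0
```

Call:
servo_tool(targets=[[0,0,0,0,0,0,0.3],[0,0,-0.04,0,0,0,0.3],[0,0,-0.05,0,0,0,0.3],[0,0,-0.05,0,0,0,0.8],[0,0,0,0,0,0,1]])

```text
clock: 26.8
ee_pos: [0.4856, -0.0655, 0.2073]
tcp_rot: [0.852, 0.523, 0.002, 0.001]
contact_force: [-0.7, 1.0, -0.3]
width: 0.185
grip_force: 0.0
```

```bash
python3 j.py
python3 - <<'E'
from h import *
pred=np.array([.584,-.1158])+np.array([.892,-.452])*(.079-.138)+np.array([.452,.892])*-.040
X=np.r_[pred,.118];print("cap pred",X)
P={}
for n in("wrist","top","scene"):
    c=cams.read_camera(n);print(n,"pred px",proj(c,X).round(1))
    m=cv2.inRange(cv2.cvtColor(c["image"],cv2.COLOR_BGR2HSV),(0,150,60),(8,255,255))|cv2.inRange(cv2.cvtColor(c["image"],cv2.COLOR_BGR2HSV),(172,150,60),(180,255,255))
    for k in cv2.findContours(m,cv2.RETR_EXTERNAL,cv2.CHAIN_APPROX_NONE)[0]:
        q=cv2.minEnclosingCircle(k)
        if q[1]>2.5 and np.linalg.norm(np.array(q[0])-proj(c,X))<60: print("  ",np.round(q[0],1),round(q[1],1),cv2.contourArea(k),onz(c,q[0],.118).round(4));P[n]=(c,q[0])
if "wrist" in P and "top" in P: print(tri(*P["wrist"],*P["top"]))
if "wrist" in P and "scene" in P: print(tri(*P["wrist"],*P["scene"]))
E
```

```text
jig -0.1105 0.0004 bar z 0.2263 th 0.651 r 0.2382 [-0.7  1.  -0.3] 0.1848628111809741 26.8
cap pred [ 0.513292 -0.124812  0.118   ]
wrist pred px [310.5 243.7]
   [312.  234.5] 11.0 110.5 [ 0.518  -0.1176  0.118 ]
top pred px [304.7 175.2]
scene pred px [303.2 225.7]
   [304. 229.] 6.1 85.0 [ 0.5096 -0.1327  0.118 ]
(array([ 0.51786404, -0.12254295,  0.10618669]), np.float64(0.0005818781651404393))
```

Call:
servo_tool(targets=[[-0.02,0.0255,0,0,0,0,1],[-0.02,0.026,0,0,0,0,1],[0,0,0.04,0,0,0,1],[0,0,0.036,0,0,0,1],[0,0,0,0,0,0,1]])

```text
clock: 27.58
ee_pos: [0.5096, -0.1244, 0.1257]
tcp_rot: [0.853, 0.523, -0.003, -0.002]
contact_force: [0.1, 0.5, 0.1]
width: 0.003
grip_force: 0.0
```

```bash
python3 j.py
python3 - <<'E'
from h import *
for n in("top","scene"):
    c=cams.read_camera(n);h=cv2.cvtColor(c["image"],cv2.COLOR_BGR2HSV)
    m=cv2.inRange(h,(0,150,50),(8,255,255))|cv2.inRange(h,(172,150,50),(180,255,255))
    s=readout.read_state()["ee_pos"];print(n,"tip px",proj(c,s).round(1),"cap px",proj(c,[.5133,-.1248,.118]).round(1))
    for k in cv2.findContours(m,cv2.RETR_EXTERNAL,cv2.CHAIN_APPROX_NONE)[0]:
        b=cv2.boundingRect(k)
        if np.linalg.norm(np.array(b[:2])-proj(c,s))<40: print(b)
E
```

```text
jig -0.0625 -0.0413 bar z 0.1447 th 0.417 r 0.1547 [0.1 0.5 0.1] 0.0030741493209828015 27.575
top tip px [305.2 175.9] cap px [304.7 175.2]
scene tip px [302.8 221.8] cap px [303.2 225.7]
(298, 226, 13, 9)
```

Call:
servo_tool(targets=[[0.001,0.003,0.004,0,0,0,1],[0,0,0.003,0,0,0,1],[0,0,0.002,0,0,0,1],[0,0,0,0,0,0,1]])

```text
clock: 28.18
ee_pos: [0.5151, -0.1248, 0.1197]
tcp_rot: [0.852, 0.523, 0.0, 0.0]
contact_force: [-0.6, -1.4, -0.5]
width: 0.003
grip_force: 0.0
```

Call:
servo_tool(targets=[[0,0,0.003,0,0,0,1],[0,0,0.003,0,0,0,1],[0,0,0,0,0,0,1]])

```text
clock: 28.55
ee_pos: [0.515, -0.1249, 0.1134]
tcp_rot: [0.852, 0.523, -0.0, -0.0]
contact_force: [-0.3, -0.1, -0.1]
width: 0.004
grip_force: 0.0
```

Call:
servo_tool(targets=[[0,0,0.003,0,0,0,1],[0,0,0.003,0,0,0,1],[0,0,0,0,0,0,1]])

```text
clock: 28.92
ee_pos: [0.515, -0.1249, 0.1074]
tcp_rot: [0.852, 0.523, -0.0, -0.0]
contact_force: [0.1, -0.5, -1.0]
width: 0.005
grip_force: 0.0
```

```bash
cat > red.py <<'E'
from h import *
for n in("top","scene"):
    c=cams.read_camera(n);h=cv2.cvtColor(c["image"],cv2.COLOR_BGR2HSV)
    m=cv2.inRange(h,(0,130,40),(9,255,255))|cv2.inRange(h,(170,130,40),(180,255,255))
    s=readout.read_state()["ee_pos"];print(n,"tip px",proj(c,s).round(1),"cap bottom px at up/home",proj(c,[.5133,-.1248,.106]).round(1),proj(c,[.5133,-.1248,.090]).round(1))
    for k in cv2.findContours(m,cv2.RETR_EXTERNAL,cv2.CHAIN_APPROX_NONE)[0]:
        b=cv2.boundingRect(k)
        if np.linalg.norm(np.array(b[:2])-proj(c,s))<40: print(b,cv2.contourArea(k))
    if n=="scene": cv2.imwrite("pics/sx.png",c["image"])
E
python3 red.py
```

```text
top tip px [304.2 175. ] cap bottom px at up/home [304.1 175.9] [303.3 176.8]
scene tip px [303.7 229.7] cap bottom px at up/home [302.8 230.6] [302.2 237. ]
(297, 232, 13, 7) 46.0
```

The cap's lower edge has moved down about 4 px (roughly 10 mm), so the plunger is following the tool. Continue through the click.

Call:
servo_tool(targets=[[0,0,0.002,0,0,0,1],[0,0,0.002,0,0,0,1],[0,0,0,0,0,0,1]])

```text
clock: 29.4
ee_pos: [0.5151, -0.1249, 0.1035]
tcp_rot: [0.852, 0.523, -0.0, -0.0]
contact_force: [-0.1, -0.2, 0.1]
width: 0.007
grip_force: 0.0
```

Call:
servo_tool(targets=[[0,0,0.002,0,0,0,1],[0,0,0.001,0,0,0,1],[0,0,0,0,0,0,1]])

```text
clock: 29.78
ee_pos: [0.5152, -0.125, 0.102]
tcp_rot: [0.852, 0.523, 0.001, -0.0]
contact_force: [-4.7, 2.2, 23.5]
width: 0.007
grip_force: 11.7
```

Call:
servo_tool(targets=[[0,0,0.002,0,0,0,1],[0,0,0.001,0,0,0,1],[0,0,0,0,0,0,1]])

```text
clock: 30.15
ee_pos: [0.5155, -0.1251, 0.1015]
tcp_rot: [0.853, 0.523, 0.002, -0.0]
contact_force: [-12.8, 4.8, 61.4]
width: 0.003
grip_force: 30.9
```

Call:
servo_tool(targets=[[0,0,-0.005,0,0,0,1],[0,0,-0.03,0,0,0,1],[0,0,-0.06,0,0,0,1],[0,0,-0.06,0,0,0,1],[0,0,0,0,0,0,1]])

```text
clock: 30.78
ee_pos: [0.517, -0.1257, 0.2563]
tcp_rot: [0.852, 0.523, 0.003, 0.002]
contact_force: [0.2, -1.0, -0.3]
width: 0.004
grip_force: 0.0
```

```bash
python3 red.py
python3 - <<'E'
from w import *
from h import *
c=cams.read_camera("wrist");s=readout.read_state();print(s["ee_pos"],s["contact_force"])
h=cv2.cvtColor(c["image"],cv2.COLOR_BGR2HSV);m=cv2.inRange(h,(0,130,40),(9,255,255))|cv2.inRange(h,(170,130,40),(180,255,255))
for k in cv2.findContours(m,cv2.RETR_EXTERNAL,cv2.CHAIN_APPROX_NONE)[0]:
    if cv2.contourArea(k)>20: q=cv2.minEnclosingCircle(k);print(q,onz(c,q[0],.102),"pred",proj(c,[.5133,-.1248,.102]))
t=cams.read_camera("top");blank(t,.058,proj(t,[.428,.116,.058]))
for k in blobs(t,(100,150,60),(125,255,255)):
    r=cv2.minAreaRect(k);print("tray",np.mean([onz(t,p,.022) for p in cv2.boxPoints(r)],0))
E
```

```text
top tip px [312.9 164.4] cap bottom px at up/home [304.1 175.9] [303.3 176.8]
scene tip px [309.8 164.5] cap bottom px at up/home [302.8 230.6] [302.2 237. ]
[ 0.51465975 -0.12430841  0.25196177] [-0.83914768  0.1900102   0.04264448]
((253.60714721679688, 184.30357360839844), 11.288370132446289) [ 0.51617901 -0.12470264  0.102     ] pred [251.1877319  185.60604109]
circ (np.float32(195.0), np.float32(219.0)) 0.998 [0.4279 0.1152 0.058 ]
circ (np.float32(241.0), np.float32(193.0)) 0.957 [0.4837 0.0119 0.058 ]
tray [0.42634945 0.11603933 0.022     ]
```

```bash
sed -i 's/<40/<110/' red.py; python3 red.py | tail -3; python3 -c "
from cell import robot;print(robot.close_job())"
```

```text
top tip px [312.6 165.5] cap bottom px at up/home [304.1 175.9] [303.3 176.8]
scene tip px [309.5 165.4] cap bottom px at up/home [302.8 230.6] [302.2 237. ]
(297, 229, 13, 12) 101.5
the job is handed in; nothing more can be done
None
```

The job is handed in and no verdict came back: the drilled boss stands in the tray, the blank measured home in the vee before the plate came down, the bush plate was lowered to its stop in the gripper, and the lock plunger was pressed to its stop at 102 mm (about 31 s used); the ring, screw and marker were never handled but not re-measured.

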